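# Stack the spice bins, not nest them, and load the upper one

## Task

Stack the empty grey bin on the grey bin that stands on the low white ledge with a tin in it: turn it so that the pull lips are at opposite ends and it stands level on the lower bin's inner lugs instead of nesting down into it. Then stand the tall, slim amber jar upright on the floor of the upper bin. Set both down without dropping them, keep the lower bin and its tin on the ledge, and leave everything else where it is.

Things in the scene. Friction and masses are not known exactly. Their poses are not given: they have to be found in the camera images.
- bin_empty_c (a point): centre (30 mm up) of the empty grey plastic stack-nest bin on the table, 130 g; x along its length to the pull-lip end, z up. Open-topped, stepped, 60 mm high: upper half (30-60 mm up) 112 x 66 mm outside, 106 x 60 inside; lower half 78 x 52 outside, 72 x 46 inside; walls and floor 3 mm. Grip it across the 66 mm width of the upper half
- bin_empty_lip (a point): tip of the empty bin's pull lip, a tab 11 mm long, 30 wide, 5 thick on one short end; 66 mm along x from the bin's centre, 24.5 mm above it. Feet, level with the underside, reach 49 mm out from the centre: two under the lip end (y = +-19 mm, 12 wide), one under the plain end (y = 0, 16 wide)
- bin_full_c (a point): centre (30 mm up) of the identical bin on the white ledge, with a tin in it; same axes; loose, 250 g. Bins set with lips the same way nest, the upper only 33 mm above the lower; with lips opposite, feet stand on lugs, the upper bin exactly 54 mm above the lower, its bottom 6 mm inside the rim with 4 mm play all round
- bin_full_lip (a point): tip of the loaded bin's pull lip, as on the other bin. Lugs inside both bins, tops 6 mm below the rim, from 43 mm out from the centre to the end walls: one at the lip end (y = 0, 16 mm wide), two at the plain end (y = +-19 mm, 12 wide)
- jar_c (a point): centre (45 mm up) of the slim, closed amber glass jar with a black lid, 36 mm across and 90 mm tall, about 130 g, standing on the ledge; z along its axis. Once in the upper bin its underside stands 3 mm above the bin's underside and its top stands 33 mm above the bin's rim.
- ledge_top (a point): centre of the top of the fixed, low white ledge, 150 mm (x) by 420 mm (y), 25 mm high; z up
- tin: small round steel tin in the lower bin, 34 mm across, 22 mm high; origin at its underside
- squat_jar: wider, squat amber jar with steel lid, 68 mm across, 66 mm high, also on the ledge: leave it; origin at its underside
- mug: orange ceramic mug, 80 mm across, 90 mm high, on the table: leave it; origin at its underside
- spoon: steel measuring spoon, 150 mm long, lying on the table: leave it
- funnel: white plastic funnel standing mouth down, 72 mm across, 75 mm high: leave it; origin at its underside
- oil: green glass bottle, 60 mm across, 190 mm high, at the back: leave it; origin at its underside
There are look-alikes about, which are no part of the job. What is shaped like the part that bears bin_empty_c but pink, purple or yellow is not meant.

How it is judged:
By the outcome, as a careful person would: the job done as asked, in the order asked, and still so for the second after the job is handed in, with the robot touching nothing.
It also fails if it takes over 67 s, if anything falls off the work surface, if the arm or the gripper's body presses on something with over 40 N, if the wrist force passes 120 N, or if a joint passes its speed limit or range.

## Robot

A 6-joint arm with a two-finger parallel gripper is mounted at the origin on the work surface. World frame = base frame: x ahead of the robot, y to its left, z up, the work surface at z = 0. Lengths are in mm, angles in rad, forces in N, time in s.
With the tool pointing down it reaches from about 350 to 925 mm from the base axis. Payload 6.4 kg.
Tool frame: the origin (TCP) lies between the finger pads; the fingertips stand 14 mm ahead of it and the grasp point (between the pads) lies 5 mm behind it (tips_ahead is the distance from the TCP to the fingertips, in mm); z points along the fingers, y is the line along which they close (so a half turn about z gives the same grasp; the last joint's range is limited). The gripper opens to 94 mm and grips with 3 to 60 N. Pads are 16 mm wide; open, the fingers measure 119 mm over their backs; the gripper's body (75 mm by 177 mm) begins 78 mm behind the grasp point.
Start: joints at [-1.411, 0.245, 1.558, -0, 1.339, -0.174], TCP at [212.968, -614.132, 219.455] pointing down, gripper open.
Joint ranges: [-3.13, 3.13], [-1.02, 2.26], [0.13, 2.54], [-0.95, 4.09], [0.21, 2.88], [-2.74, 2.74]. Speed limits (rad/s): [2.57, 2.57, 3.14, 3.14, 3.14, 3.14].

## Interface

Orientations are given as a unit quaternion [x, y, z, w].
In Python, from bench import * gives the robot as it stands.
- The arm moves only by the shell command python3 -m handwheel 'ROWS' [FORCE]. ROWS is JSON, a list that holds one entry, the list of rows, each a list of 7 numbers: the shift along the tool's x, y, z as a fraction of full scale, then the turn, a rotation vector about the tool's x, y, z as a fraction of full scale, then the opening, from 0 (shut) to 1 (fully open). A call has 1 to 12 rows; each row shifts and turns the commanded pose from where the row before left it, along the tool's axes as they then stand; what a row does not reach is not made up. Full scale, the value 1, is 0.04 m for a shift and 0.12 rad for a turn. A row lasts 1/10 s, in which the tool goes at most 50 mm and 8.59 degrees, less where a joint would pass 70% of its speed; a pose out of reach is approached as far as the arm can. A call with a number of a shift or a turn outside -1 to 1 is refused whole. A call with a gripper value outside its range is refused whole. The fingers move at their own pace and stop on an object; FORCE is the grip in N (left out, the last holds). Time passes only in rows, so rows that do not move let the fingers close. It gives the time, the measured TCP pose, the force, the opening and the grip force at its end, in the units of the state.
- read_state(): the state, without advancing time (a new reading comes with each control period).
- snapshot(name): name is "scene" or "side" or "wrist"; returns (picture, depth): 384x512x3 uint8, red, green, blue; 384x512 float32, mm along the optical axis (not along the pixel's ray), 0 where there is no reading.
- calibration(name): a dict with "K" (3x3 intrinsics, pixels), "extrinsics" (4x4, takes a point from camera to world coordinates). Camera axes: x right, y up, looking along -z (the intrinsics and any distortion apply to the point x, -y, -z); pixel columns grow to the right and rows downward; lengths in mm; the calibration is good to about 2 mm. A picture is of the moment at which its call begins: read the wrist's pose just before it. calibration takes no time and is no camera call; for the wrist camera it gives the pose at the moment of the call.
- sign_off(): hands the job in; it is judged then, once.
The state is a dict: "t": time; "joint_pos": joint angles; "qd": joint speeds; "tau": joint torques, N m; "tcp_pos": TCP position; "tool_rot": TCP orientation; "force": force on the tool from outside, world axes, zero at the start; "ft_torque": the same for the moment, N m; "width": finger opening in mm; "grasp_force": force on a finger pad.
Only numpy, scipy, OpenCV 4.12 (cv2) and the standard library are available. Lean on these libraries where they do the work, as an engineer would, in place of code of your own. Each camera call takes 0.05 s, during which the arm holds its last target. There are 200 camera calls.

## Working session

There is one attempt and no reset: what is moved stays moved. The work goes in short steps, Python scripts to look and compute and a shell command to move; the robot and the scene stay as the last step left them, time stands still between calls to the robot, and variables do not carry over. Pictures are saved under pics/ and viewed, at most 10 in all, crops included, and the job is handed in when it is done.

```bash
ls; mkdir -p pics; cat > h.py <<'E'
from bench import *
import numpy as np, cv2
from scipy.spatial.transform import Rotation as R
def cloud(name):
    c=calibration(name); im,d=snapshot(name); K=np.array(c["K"]);E=np.array(c["extrinsics"])
    v,u=np.mgrid[0:384,0:512]
    P=np.stack([(u-K[0,2])/K[0,0]*d,-(v-K[1,2])/K[1,1]*d,-d],-1)
    W=P@E[:3,:3].T+E[:3,3]; W[d<=0]=np.nan
    return im,W,K,E
def save(n,im): cv2.imwrite("pics/"+n+".png",cv2.cvtColor(im,cv2.COLOR_RGB2BGR))
E
python3 - <<'E'
from h import *
ims=[]
for n in("scene","side"):
    im,W,K,E=cloud(n); save(n,im); np.savez("/tmp/"+n,im=im,W=W,K=K,E=E); print(n,K,E.round(2),calibration(n).keys())
s=read_state();print(s)
E
```

```text
pics
scene [[360.18228415   0.         253.23985229]
 [  0.         360.18228415 192.54785378]
 [  0.           0.           1.        ]] [[-8.2000e-01 -4.4000e-01  3.7000e-01  8.4022e+02]
 [ 5.8000e-01 -6.2000e-01  5.3000e-01  3.4202e+02]
 [-0.0000e+00  6.5000e-01  7.6000e-01  7.3063e+02]
 [ 0.0000e+00  0.0000e+00  0.0000e+00  1.0000e+00]] dict_keys(['K', 'extrinsics'])
side [[432.61799299   0.         255.57953332]
 [  0.         432.61799299 191.92604543]
 [  0.           0.           1.        ]] [[ 9.50000e-01  2.30000e-01 -2.00000e-01  2.69670e+02]
 [-3.00000e-01  7.40000e-01 -6.00000e-01 -9.01970e+02]
 [ 2.00000e-02  6.30000e-01  7.70000e-01  1.11478e+03]
 [ 0.00000e+00  0.00000e+00  0.00000e+00  1.00000e+00]] dict_keys(['K', 'extrinsics'])
{'t': 0.1, 'joint_pos': array([-1.41114177e+00,  2.45678487e-01,  1.55888256e+00, -1.38546186e-05,
        1.33870512e+00, -1.74113488e-01]), 'qd': array([-0.00095151, -0.00101969, -0.00314732,  0.00059921, -0.00077407,
       -0.00077152]), 'tau': array([-2.60751185e-04, -4.16912627e+01, -3.15527129e+01,  6.87403302e-02,
        3.09942628e-02, -4.44702152e-05]), 'tcp_pos': array([ 212.85433095, -613.61572927,  218.50272389]), 'tool_rot': array([ 9.86106539e-01,  1.66111993e-01, -6.90813814e-07, -8.36782972e-04]), 'force': array([-0.7417234 ,  0.40069412,  0.85432618]), 'ft_torque': array([0.00333277, 0.04285508, 0.02638275]), 'grasp_force': 0.0, 'width': 93.91929508318857}
```

View pics/scene.png

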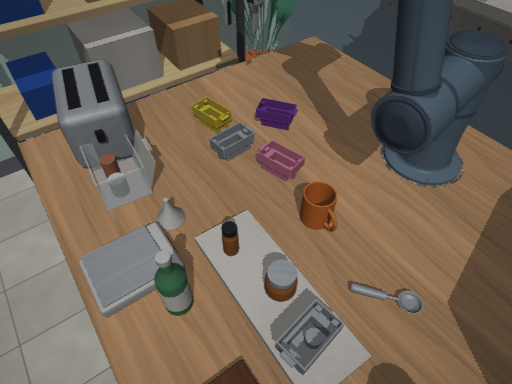

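View pics/side.png

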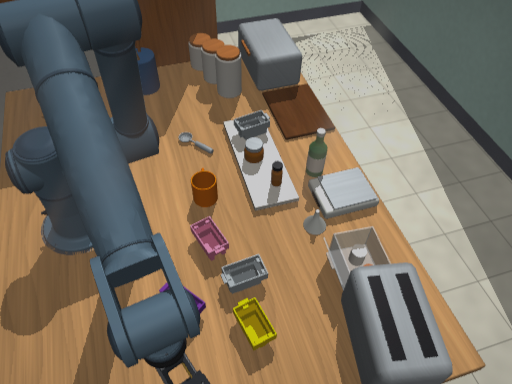

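The scene view shows the empty grey bin at (232,141), the loaded bin at (309,335), the slim jar at (230,238) and the squat jar at (281,280). In the side view they are at (244,273), (252,124), (277,174) and (254,150).

```bash
python3 - <<'E'
from h import *
def rect(p):
    r=cv2.minAreaRect(p[:,:2].astype(np.float32)); return np.round(r[0],1),np.round(r[1],1),round(r[2],1)
for n,boxes in (("scene",dict(empty=(205,260,120,162),full=(265,350,295,378),jar=(216,244,216,262))),("side",dict(empty=(215,275,250,298),full=(228,275,106,142),jar=(268,286,158,190)))):
    z=np.load("/tmp/%s.npz"%n); W=z["W"]; im=z["im"]
    for k,(a,b,c,d) in boxes.items():
        w=W[c:d,a:b].reshape(-1,3); w=w[np.isfinite(w[:,2])]
        base=0 if k=="empty" else 25
        if k=="jar":
            p=w[w[:,2]>base+84]; print(n,k,len(p),np.median(p,0).round(1),p[:,2].max().round(1),rect(p)); continue
        p=w[(w[:,2]>base+53)&(w[:,2]<base+66)]
        print(n,k,len(p),p[:,2].max().round(1),np.percentile(p[:,2],[50,90]).round(1),rect(p))
    for nm,(x,y) in dict(scene=dict(ledge=(260,265),ledge2=(240,280)),side=dict(ledge=(265,190),ledge2=(250,180)))[n].items(): print(nm,W[y,x].round(1))
# enlarged crops in one picture
a=np.load("/tmp/scene.npz")["im"]; 
c1=cv2.resize(a[110:170,195:270],(375,300),interpolation=cv2.INTER_CUBIC); c2=cv2.resize(a[290:380,265:352],(290,300),interpolation=cv2.INTER_CUBIC)
save("crops",np.hstack([c1,c2]))
E
```

```text
scene empty 268 61.5 [57.1 59.9] (array([ 425.1, -336.2]), array([142.5, 141.8]), 51.3)
scene full 658 87.6 [83.4 85.4] (array([631.2, 214.3]), array([123.1,  66.3]), 9.7)
scene jar 180 [632.6 -41.  114.2] 116.9 (array([631.9, -42.2]), array([31.8, 32.1]), 31.7)
ledge [600.2  26.   22.9]
ledge2 [657.1  31.7  25.5]
side empty 343 65.0 [58.5 62.5] (array([ 417.7, -344.1]), array([135.6, 153.3]), 66.6)
side full 216 90.9 [84.8 88.8] (array([634.3, 178. ]), array([125.5, 154. ]), 5.5)
side jar 80 [630.1 -44.3 116.1] 122.3 (array([630.8, -43.9]), array([31.1, 32.1]), 68.0)
ledge [587.2 -64.6  29.6]
ledge2 [553.2  -9.2  29.3]
```

View pics/crops.png

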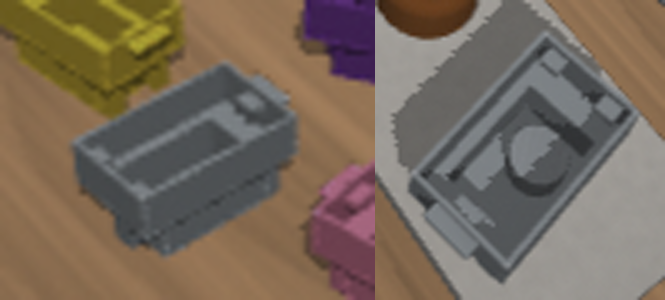

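The crops show the empty bin's lip at its upper-right end (scene px ~249,128) with one lug there. The loaded bin's lip is at its lower-left end (~287,359), and its two lugs are at the upper right.

```bash
python3 - <<'E'
from h import *
for n,boxes in (("scene",dict(empty=(205,260,120,162),full=(265,350,295,378))),("side",dict(empty=(215,275,250,298),full=(228,275,106,142)))):
    z=np.load("/tmp/%s.npz"%n); W=z["W"]; im=z["im"].astype(int)
    for k,(a,b,c,d) in boxes.items():
        w=W[c:d,a:b].reshape(-1,3); g=im[c:d,a:b].reshape(-1,3)
        base=0 if k=="empty" else 25
        ok=np.isfinite(w[:,2])&(w[:,2]>base+50)&(w[:,2]<base+68)&(np.ptp(g,axis=1)<35)
        p=w[ok]; 
        for _ in range(3): p=p[np.linalg.norm(p[:,:2]-np.median(p[:,:2],0),axis=1)<80]
        r=cv2.minAreaRect(p[:,:2].astype(np.float32)); print(n,k,len(p),np.round(r[0],1),np.round(r[1],1),round(r[2],1))
    for nm,(x,y) in dict(scene=dict(elip=(249,128),flip=(287,359)),side={})[n].items(): print(nm,W[y,x].round(1))
c=calibration("wrist");s=read_state();E=np.array(c["extrinsics"]);T=np.eye(4);T[:3,:3]=R.from_quat(s["tool_rot"]).as_matrix();T[:3,3]=s["tcp_pos"]
print("cam in tool",(np.linalg.inv(T)@E).round(3),c["K"]); print(T.round(3))
E
```

```text
scene empty 333 [ 430.4 -340.7] [121.2  69.2] 5.2
scene full 763 [631.2 214.3] [123.1  66.4] 9.7
elip [ 373.9 -342.1   55.5]
flip [687.5 223.8  79.7]
side empty 358 [ 429.3 -340.3] [121.5  68.4] 4.6
side full 241 [630.9 213.8] [123.6  73.5] 11.5
cam in tool [[  -0.       0.97     0.244   69.924]
 [   1.       0.       0.      -0.172]
 [   0.       0.244   -0.97  -164.588]
 [   0.       0.       0.       1.   ]] [[304.71825123   0.         255.95176968]
 [  0.         304.71825123 199.12304086]
 [  0.           0.           1.        ]]
[[ 9.45000e-01  3.28000e-01 -0.00000e+00  2.12854e+02]
 [ 3.28000e-01 -9.45000e-01  2.00000e-03 -6.13616e+02]
 [ 0.00000e+00 -2.00000e-03 -1.00000e+00  2.18503e+02]
 [ 0.00000e+00  0.00000e+00  0.00000e+00  1.00000e+00]]
```

```bash
python3 -m handwheel '[[[0.62,-0.385,0,0,0,0,1],[0.62,-0.385,0,0,0,0,1],[0.62,-0.385,0,0,0,0,1],[0.62,-0.385,0,0,0,0,1],[0.62,-0.385,0,0,0,0,1],[0.62,-0.385,0,0,0,0,1],[0.62,-0.385,0,0,0,0,1],[0.62,-0.385,0,0,0,0,1],[0.62,-0.385,0,0,0,0,1],[0.62,-0.385,0,0,0,0,1],[0.62,-0.385,0,0,0,0,1],[0.62,-0.385,0,0,0,0,1]]]'
python3 -m handwheel '[[[0,0,0,0,0,0.68,1],[0,0,0,0,0,0.68,1],[0,0,0,0,0,0.68,1],[0,0,0,0,0,0,1],[0,0,0,0,0,0,1]]]'
cat >> h.py <<'E'
def pose():
    s=read_state(); return np.array(s["tcp_pos"]),R.from_quat(s["tool_rot"]).as_matrix(),s
def show():
    p,M,s=pose(); print("tcp",p.round(1),"xyaw",np.degrees(np.arctan2(M[1,0],M[0,0])).round(2),"z",M[:,2].round(4),"F",np.round(s["force"],1),"w",round(s["width"],1),"g",round(s["grasp_force"],1),"t",s["t"])
def binpose(w,im,c0,zlo,zhi):
    ok=np.isfinite(w[...,2])&(w[...,2]>zlo)&(w[...,2]<zhi)&(np.linalg.norm(w[...,:2]-np.array(c0),axis=-1)<85)&(np.ptp(im.astype(int),axis=2)<35)
    p=w[ok]; r=cv2.minAreaRect(p[:,:2].astype(np.float32)); return r,p
E
python3 - <<'E'
from h import *
show(); im,W,K,E=cloud("wrist"); save("w1",im); show(); np.savez("/tmp/w1",im=im,W=W,K=K,E=E)
r,p=binpose(W,im,(435,-340),50,66); print(r,np.percentile(p[:,2],[50,90,98]))
z=np.load("/tmp/scene.npz")
for k,(x,y) in dict(squat=(281,270),oil=(165,257),pinkL=(258,158),pinkC=(280,160),mug=(319,190),funnel=(168,200)).items(): print(k,z["W"][y,x].round(0))
E
```

```text
t: 1.3
tcp_pos: [434.0, -340.8, 219.0]
tool_rot: [0.986, 0.166, -0.0, -0.0]
force: [-0.5, 0.1, -0.1]
width: 94.3
grasp_force: 0.0
t: 1.8
tcp_pos: [433.4, -341.9, 219.1]
tool_rot: [0.999, 0.045, -0.0, -0.0]
force: [-0.7, 0.6, 0.2]
width: 94.1
grasp_force: 0.0
tcp [ 433.4 -341.9  219.1] xyaw 5.19 z [-4.e-04  5.e-04 -1.e+00] F [-0.7  0.6  0.2] w 94.1 g 0.0 t 1.8
tcp [ 433.5 -342.   219.2] xyaw 5.17 z [-3.e-04  3.e-04 -1.e+00] F [0.1 0.4 0.2] w 93.8 g 0.0 t 1.85
((427.7374267578125, -341.8882141113281), (121.58499145507812, 65.64912414550781), 5.083626747131348) [58.42944713 60.16441844 60.79017717]
squat [597.  90.  94.]
oil [781.  -6. 190.]
pinkL [ 413. -242.   34.]
pinkC [ 350. -221.    8.]
mug [372. -42.  60.]
funnel [ 694. -216.   74.]
```

View pics/w1.png

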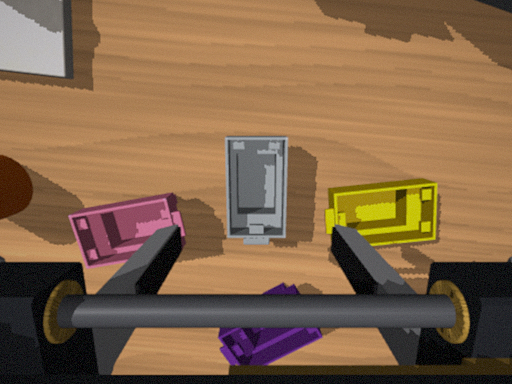

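The wrist view shows the empty bin centred at (257,188) with its lip at (256,239). The pink and yellow bins' lips are over 40 mm clear on each side. I'm descending now.

```bash
python3 -m handwheel '[[[0.02,-0.02,0.74,0,0,0,1],[0,0,0.74,0,0,0,1],[0,0,0.74,0,0,0,1],[0,0,0.74,0,0,0,1],[0,0,0.74,0,0,0,1],[0,0,0.74,0,0,0,1],[0,0,0,0,0,0,1],[0,0,0,0,0,0,1]]]' 15
python3 -m handwheel '[[[0,0,0,0,0,0,0.6],[0,0,0,0,0,0,0.5],[0,0,0,0,0,0,0.5],[0,0,0,0,0,0,0.5],[0,0,0,0,0,0,0.5],[0,0,0,0,0,0,0.5],[0,0,0,0,0,0,0.5],[0,0,0,0,0,0,0.5]]]' 15
python3 -c "from h import *; show()"
```

```text
t: 2.65
tcp_pos: [434.3, -341.2, 42.1]
tool_rot: [0.999, 0.045, -0.0, -0.0]
force: [-0.0, -0.2, -0.2]
width: 94.2
grasp_force: 0.0
t: 3.45
tcp_pos: [434.7, -341.6, 42.7]
tool_rot: [0.999, 0.045, 0.0, 0.0]
force: [-1.7, 1.3, 5.9]
width: 66.0
grasp_force: 15.0
tcp [ 434.7 -341.6   42.7] xyaw 5.11 z [ 6.e-04 -9.e-04 -1.e+00] F [-1.7  1.3  5.9] w 66.0 g 15.0 t 3.45
```

```bash
python3 -m handwheel '[[[0,0,-0.3,0,0,0,0.5],[0,0,-0.6,0,0,0,0.5],[0,0,-0.9,0,0,0,0.5],[0,0,-0.9,0,0,0,0.5],[0,0,-0.9,0,0,0,0.5],[0,0,-0.9,0,0,0,0.5],[0,0,-0.6,0,0,0,0.5],[0,0,-0.3,0,0,0,0.5],[0,0,0,0,0,0,0.5]]]' 15
python3 -m handwheel '[[[0.11,-0.2,0,0,0,0,0.5],[0.11,-0.4,0,0,0,0,0.5],[0.11,-0.551,0,0,0,0,0.5],[0.11,-0.551,0,0,0,0,0.5],[0.11,-0.551,0,0,0,0,0.5],[0.11,-0.551,0,0,0,0,0.5],[0.11,-0.551,0,0,0,0,0.5],[0.11,-0.551,0,0,0,0,0.5],[0.11,-0.551,0,0,0,0,0.5],[0.11,-0.551,0,0,0,0,0.5],[0.11,-0.551,0,0,0,0,0.5],[0.11,-0.551,0,0,0,0,0.5]]]' 15
python3 -m handwheel '[[[0.11,-0.551,0,0,0,-0.17,0.5],[0.11,-0.551,0,0,0,-0.17,0.5],[0.11,-0.551,0,0,0,-0.17,0.5],[0.11,-0.551,0,0,0,-0.17,0.5],[0.11,-0.551,0,0,0,0,0.5],[0.11,-0.551,0,0,0,0,0.5],[0.11,-0.551,0,0,0,0,0.5],[0.11,-0.551,0,0,0,0,0.5],[0.11,-0.551,0,0,0,0,0.5],[0.11,-0.551,0,0,0,0,0.5],[0.11,-0.4,0,0,0,0,0.5],[0.11,-0.2,0,0,0,0,0.5]]]' 15
python3 -m handwheel '[[[0,0,0,0,0,0,0.5],[0,0,0,0,0,0,0.5],[0,0,0,0,0,0,0.5]]]'
python3 - <<'E'
from h import *
show(); im,W,K,E=cloud("wrist"); save("w2",im); show(); np.savez("/tmp/w2",im=im,W=W,K=K,E=E)
r,p=binpose(W,im,(626,213),76,92); print(r,np.percentile(p[:,2],[50,90,98]))
i2,W2,_,_=cloud("scene"); save("s2",i2)
r,p=binpose(W2,i2,(626,213),76,92); print(r)
E
```

```text
t: 4.35
tcp_pos: [434.7, -341.6, 259.5]
tool_rot: [0.999, 0.045, 0.001, 0.001]
force: [0.0, -0.2, -1.4]
width: 65.8
grasp_force: 15.0
t: 5.55
tcp_pos: [464.2, -90.6, 256.1]
tool_rot: [0.999, 0.045, -0.001, -0.001]
force: [0.0, -0.0, -1.4]
width: 65.8
grasp_force: 15.0
t: 6.75
tcp_pos: [478.7, 158.5, 256.2]
tool_rot: [0.996, 0.086, -0.002, -0.0]
force: [0.2, 1.1, -0.5]
width: 65.8
grasp_force: 15.0
t: 7.05
tcp_pos: [480.1, 156.0, 257.6]
tool_rot: [0.996, 0.085, -0.0, 0.0]
force: [-0.2, -1.2, -1.6]
width: 65.9
grasp_force: 15.0
tcp [480.1 156.  257.6] xyaw 9.73 z [-6.e-04 -2.e-04 -1.e+00] F [-0.2 -1.2 -1.6] w 65.9 g 15.0 t 7.05
tcp [480.2 155.9 257.7] xyaw 9.72 z [-3.e-04 -2.e-04 -1.e+00] F [ 0.8 -0.8 -1.6] w 65.7 g 15.0 t 7.1
((614.7049560546875, 211.54888916015625), (91.78462219238281, 66.19182586669922), 9.537317276000977) [83.8626421  85.17106773 85.78300949]
((631.0598754882812, 214.07656860351562), (122.57634735107422, 66.57894134521484), 9.747049331665039)
```

View pics/w2.png

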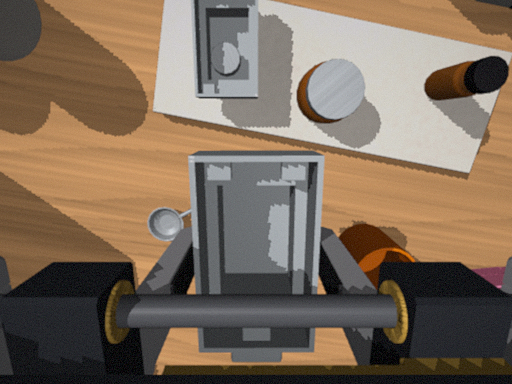

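The wrist view shows the loaded bin at the top (195–258 columns, lip out of frame above). The held bin has its plain end up (row 155) and its lip at (257,355), so the lips are already opposed. Next I measure the held bin relative to the TCP.

```bash
python3 - <<'E'
from h import *
z=np.load("/tmp/w2.npz");W=z["W"];im=z["im"]; p,M,s=pose()
w=(W-p)@M   # tool frame
ok=np.isfinite(w[...,2])&(np.ptp(im.astype(int),axis=2)<35)&(im.mean(2)>60)
ok[:148]=0;ok[300:]=0
ok[:,:185]=0;ok[:,330:]=0
q=w[ok]; print(np.percentile(q[:,2],[1,5,25,50]))
rim=q[(q[:,2]<-12)&(q[:,2]>-26)]
print("rim z",np.median(rim[:,2]),"x max",np.percentile(rim[:,0],[90,97,99.5]),rim[:,0].max())
for a,b in((40,54),(25,40),(10,25)):
    t=rim[(rim[:,0]>a)&(rim[:,0]<b)]; print(a,b,len(t),np.percentile(t[:,1],[1,99]) if len(t) else 0)
top=rim[rim[:,0]>50]; print(np.polyfit(top[:,1],top[:,0],1), np.polyfit(top[:,1],top[:,2],1))
lat=rim[rim[:,1]>28]; print("rim tilt along x",np.polyfit(lat[:,0],lat[:,2],1),len(lat))
E
```

```text
[-18.09446672 -16.81541917  -9.60894885  10.6861171 ]
rim z -16.304259731533268 x max [53.50914317 54.0776275  54.18915739] 54.282780680249196
40 54 1131 [-33.11953155  32.32695924]
25 40 420 [-33.21165019  32.53949142]
10 25 407 [-33.35963197  32.34162625]
[1.91361204e-05 5.28357839e+01] [-4.45820872e-04 -1.60149139e+01]
rim tilt along x [ 7.27825788e-03 -1.63086784e+01] 1166
```

```bash
python3 -m handwheel '[[[0.3,-0.06,0,0,0,0,0.5],[0.5,-0.1,0,0,0,0,0.5],[0.5,-0.1,0,0,0,0,0.5],[0.5,-0.1,0,0,0,0,0.5],[0.5,-0.1,0,0,0,0,0.5],[0.5,-0.1,0,0,0,0,0.5],[0.5,-0.11,0,0,0,0,0.5],[0.4,-0.09,0,0,0,0,0.5],[0.15,-0.03,0,0,0,0,0.5],[0,0,0,0,0,0,0.5],[0,0,0,0,0,0,0.5]]]' 15
python3 -m handwheel '[[[0,0,0.3,0,0,0,0.5],[0,0,0.5,0,0,0,0.5],[0,0,0.5,0,0,0,0.5],[0,0,0.5,0,0,0,0.5],[0,0,0.5,0,0,0,0.5],[0,0,0.3,0,0,0,0.5],[0,0,0,0,0,0,0.5],[0,0,0,0,0,0,0.5],[0,0,0,0,0,0,0.5]]]'
python3 -c "
from h import *
show();p,M,s=pose();print('err tool',(M.T@(np.array([626.8,213.1,122.7])-p)).round(1))"
```

```text
t: 8.25
tcp_pos: [626.3, 213.4, 257.7]
tool_rot: [0.996, 0.085, -0.0, 0.0]
force: [0.9, 1.2, -1.8]
width: 65.8
grasp_force: 15.0
t: 9.15
tcp_pos: [627.5, 213.9, 155.4]
tool_rot: [0.996, 0.085, 0.001, -0.0]
force: [0.4, 0.2, -1.1]
width: 65.7
grasp_force: 15.0
tcp [627.5 213.9 155.4] xyaw 9.77 z [ 2.4e-03  4.0e-04 -1.0e+00] F [ 0.4  0.2 -1.1] w 65.7 g 15.0 t 9.15
err tool [-0.9  0.7 32.7]
```

```bash
python3 -m handwheel '[[[-0.02,0.015,0.2,0,0,0,0.5],[0,0,0.2,0,0,0,0.5],[0,0,0.15,0,0,0,0.5],[0,0,0.1,0,0,0,0.5],[0,0,0.05,0,0,0,0.5],[0,0,0,0,0,0,0.5],[0,0,0,0,0,0,0.5],[0,0,0,0,0,0,0.5]]]'
python3 - <<'E'
from h import *
show();p,M,s=pose();print('err tool',(M.T@(np.array([626.8,213.1,122.7])-p)).round(1))
im,W,K,E=cloud("scene")
a=cv2.resize(im[270:384,240:370],None,fx=4,fy=4,interpolation=cv2.INTER_CUBIC); save("s3",a)
E
```

```text
t: 9.95
tcp_pos: [626.3, 213.1, 126.3]
tool_rot: [0.996, 0.085, 0.0, -0.0]
force: [-0.5, 0.3, -1.1]
width: 66.0
grasp_force: 15.0
tcp [626.3 213.1 126.3] xyaw 9.78 z [ 7.e-04  1.e-04 -1.e+00] F [-0.5  0.3 -1.1] w 66.0 g 15.0 t 9.95
err tool [0.5 0.1 3.6]
```

View pics/s3.png

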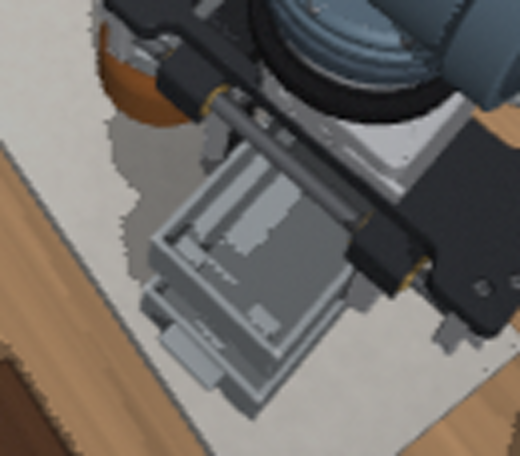

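The held bin is centred on the lower one, its plain end over the lower bin's lip end (~(190,350) in the crop), already entering the rim. I'll creep down in small steps and watch the force.

```bash
python3 -m handwheel '[[[0,0,0.03,0,0,0,0.5],[0,0,0.03,0,0,0,0.5],[0,0,0.02,0,0,0,0.5],[0,0,0,0,0,0,0.5],[0,0,0,0,0,0,0.5]]]'; python3 -c "from h import *; show()"
```

```text
t: 10.5
tcp_pos: [626.0, 213.0, 122.6]
tool_rot: [0.996, 0.085, -0.0, -0.0]
force: [0.2, 0.1, -2.3]
width: 66.0
grasp_force: 15.0
tcp [626.  213.  122.6] xyaw 9.77 z [-1.e-04 -0.e+00 -1.e+00] F [ 0.2  0.1 -2.3] w 66.0 g 15.0 t 10.5
```

```bash
python3 -m handwheel '[[[0,0,0.02,0,0,0,0.5],[0,0,0.01,0,0,0,0.5],[0,0,0,0,0,0,0.5],[0,0,0,0,0,0,0.5]]]'; python3 -c "from h import *; show()"
```

```text
t: 10.9
tcp_pos: [626.1, 213.1, 121.8]
tool_rot: [0.996, 0.085, 0.0, 0.0]
force: [-1.1, -0.2, 0.5]
width: 65.7
grasp_force: 15.0
tcp [626.1 213.1 121.8] xyaw 9.77 z [ 2.e-04  0.e+00 -1.e+00] F [-1.1 -0.2  0.5] w 65.7 g 15.0 t 10.9
```

```bash
python3 -m handwheel '[[[0,0,0.015,0,0,0,0.5],[0,0,0.01,0,0,0,0.5],[0,0,0,0,0,0,0.5],[0,0,0,0,0,0,0.5]]]'; python3 -c "from h import *; show()"
```

```text
t: 11.3
tcp_pos: [626.2, 213.1, 121.8]
tool_rot: [0.996, 0.085, 0.0, 0.0]
force: [-3.1, -0.5, 6.7]
width: 65.8
grasp_force: 15.0
tcp [626.2 213.1 121.8] xyaw 9.78 z [ 2.e-04 -1.e-04 -1.e+00] F [-3.1 -0.5  6.7] w 65.8 g 15.0 t 11.3
```

```bash
python3 -m handwheel '[[[0,0,-0.01,0,0,0,0.72],[0,0,0,0,0,0,0.75],[0,0,0,0,0,0,0.8],[0,0,0,0,0,0,0.9],[0,0,0,0,0,0,0.95],[0,0,0,0,0,0,0.95],[0,0,0,0,0,0,0.95]]]'
python3 -m handwheel '[[[0,0,-0.15,0,0,0,0.95],[0,0,-0.3,0,0,0,0.95],[0,0,-0.6,0,0,0,0.95],[0,0,-0.9,0,0,0,0.95],[0,0,-0.9,0,0,0,0.95],[0,0,-0.6,0,0,0,0.95],[0,0,-0.3,0,0,0,0.95],[0,0,0,0,0,0,0.95]]]'
python3 - <<'E'
from h import *
show();im,W,K,E=cloud("wrist"); save("w3",im); show(); np.savez("/tmp/w3",im=im,W=W,K=K,E=E)
r,p=binpose(W,im,(626,213),130,148); print("upper",r,np.percentile(p[:,2],[10,50,90]))
A=np.c_[p[:,:2]-p[:,:2].mean(0),np.ones(len(p))]; q=p[abs(p[:,2]-np.median(p[:,2]))<3]; A=np.c_[q[:,:2]-q[:,:2].mean(0),np.ones(len(q))]; print("plane slopes",np.linalg.lstsq(A,q[:,2],rcond=None)[0])
E
```

```text
t: 12.0
tcp_pos: [626.0, 213.1, 120.8]
tool_rot: [0.996, 0.085, -0.0, -0.0]
force: [0.6, -0.4, 0.9]
width: 89.2
grasp_force: 0.0
t: 12.8
tcp_pos: [627.0, 213.3, 273.7]
tool_rot: [0.996, 0.085, 0.002, -0.0]
force: [0.1, -0.2, 0.9]
width: 89.5
grasp_force: 0.0
tcp [627.  213.3 273.7] xyaw 9.78 z [ 4.5e-03  7.0e-04 -1.0e+00] F [ 0.1 -0.2  0.9] w 89.5 g 0.0 t 12.8
tcp [626.1 213.1 271.3] xyaw 9.78 z [ 1.e-03  1.e-04 -1.e+00] F [-0.2  0.8 -0.3] w 89.3 g 0.0 t 12.85
upper ((619.5264892578125, 212.5392303466797), (121.11909484863281, 66.10350799560547), 9.751157760620117) [132.303614   137.66195717 139.17003905]
plane slopes [1.12410022e-02 1.03122352e-03 1.37922260e+02]
```

View pics/w3.png

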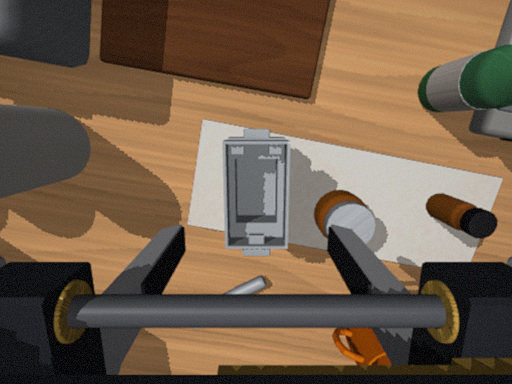

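The upper bin sits on the lower one with its lip at (257,250) and the lower bin's lip at (257,133) at the opposite end. Its rim is at about 138–139 mm and level, and the slim jar is at (478,222). I'll measure the jar from this view against scene and side.

```bash
python3 - <<'E'
from h import *
for n,f in(("wrist","w3"),("scene","scene"),("side","side")):
    W=np.load("/tmp/%s.npz"%f)["W"]
    d=np.linalg.norm(W[...,:2]-np.array([631,-43]),axis=-1)
    top=W[(d<40)&(W[...,2]>109)&(W[...,2]<124)]; body=W[(d<35)&(W[...,2]>40)&(W[...,2]<105)]
    print(n,len(top),cv2.minEnclosingCircle(top[:,:2].astype(np.float32)),np.percentile(top[:,2],[50,95]),body[:,:2].mean(0))
    l=W[(W[...,2]>18)&(W[...,2]<32)&(abs(W[...,0]-600)<60)&(abs(W[...,1]-20)<30)]; print("ledge",np.median(l[:,2]))
    sq=W[(W[...,2]>84)&(W[...,2]<98)&(np.linalg.norm(W[...,:2]-np.array([597,90]),axis=-1)<60)]; print("squat",cv2.minEnclosingCircle(sq[:,:2].astype(np.float32)) if len(sq) else 0)
p,M,s=pose();print(s["joint_pos"].round(2))
E
```

```text
wrist 731 ((629.4314575195312, -42.221683502197266), 17.169689178466797) [114.49604805 115.84914093] [632.73279398 -30.36309339]
ledge 24.688939854131092
squat ((595.1038208007812, 93.04370880126953), 29.806608200073242)
scene 180 ((631.2080078125, -41.69382858276367), 16.93132209777832) [114.20440484 115.97917502] [637.52046269 -31.45336503]
ledge 24.39758861958262
squat ((597.2603759765625, 93.32553100585938), 30.07910919189453)
side 80 ((631.4781494140625, -42.481117248535156), 17.82868194580078) [116.05221813 119.86088987] [626.64731383 -53.08046123]
ledge 26.67184313343421
squat ((596.2962036132812, 92.50386047363281), 31.344297409057617)
[ 0.16  0.23  1.48 -0.    1.43  1.56]
```

```bash
python3 -m handwheel '[[[-0.05,0.3,0,0,0,0,0.95],[-0.1,0.65,0,0,0,0,0.95],[-0.1,0.65,0,0,0,0,0.95],[-0.1,0.65,0,0,0,0,0.95],[-0.1,0.65,0,0,0,0,0.95],[-0.1,0.65,0,0,0,0,0.95],[-0.1,0.65,0,0,0,0,0.95],[-0.1,0.65,0,0,0,0,0.95],[-0.1,0.65,0,0,0,0,0.95],[-0.1,0.55,0,0,0,0,0.95],[-0.02,0.26,0,0,0,0,0.95],[0,0,0,0,0,0,0.95]]]'
python3 -m handwheel '[[[0,0,0,0,0,-0.817,0.8],[0,0,0,0,0,-0.817,0.8],[0,0,0,0,0,-0.817,0.8],[0,0,0,0,0,-0.817,0.8],[0,0,0,0,0,-0.817,0.8],[0,0,0,0,0,-0.817,0.8],[0,0,0,0,0,-0.817,0.8],[0,0,0,0,0,-0.817,0.8]]]'
python3 -m handwheel '[[[0,0,0,0,0,-0.817,0.8],[0,0,0,0,0,-0.817,0.8],[0,0,0,0,0,-0.817,0.8],[0,0,0,0,0,-0.817,0.8],[0,0,0,0,0,-0.817,0.8],[0,0,0,0,0,-0.817,0.8],[0,0,0,0,0,-0.817,0.8],[0,0,0,0,0,-0.817,0.8],[0,0,0,0,0,0,0.8],[0,0,0,0,0,0,0.8]]]'
python3 - <<'E'
from h import *
show();im,W,K,E=cloud("wrist"); p,M,s=pose(); 
d=np.linalg.norm(W[...,:2]-np.array([631,-42]),axis=-1); top=W[(d<40)&(W[...,2]>109)&(W[...,2]<124)]
c=cv2.minEnclosingCircle(top[:,:2].astype(np.float32)); print(len(top),c,np.median(top[:,2]))
print('err tool',(M.T@(np.array([630.7,-42.1,90])-p)).round(1))
E
```

```text
t: 14.05
tcp_pos: [630.0, -43.6, 269.3]
tool_rot: [0.996, 0.084, -0.001, -0.0]
force: [-0.5, 0.6, -0.6]
width: 89.0
grasp_force: 0.0
t: 14.85
tcp_pos: [630.3, -41.0, 270.1]
tool_rot: [0.887, 0.462, -0.0, -0.001]
force: [0.1, 0.0, -0.6]
width: 74.9
grasp_force: 0.0
t: 15.85
tcp_pos: [630.5, -41.4, 270.4]
tool_rot: [0.646, 0.764, -0.0, -0.0]
force: [-0.8, 1.1, 1.4]
width: 75.1
grasp_force: 0.0
tcp [630.5 -41.4 270.4] xyaw 99.59 z [-7.e-04  4.e-04 -1.e+00] F [-0.8  1.1  1.4] w 75.1 g 0.0 t 15.85
725 ((629.8053588867188, -43.8722038269043), 16.647438049316406) 114.40975224684752
err tool [ -0.5   0.2 180.5]
```

```bash
python3 -m handwheel '[[[-0.03,0,0.4,0,0,0,0.8],[0,0,0.75,0,0,0,0.8],[0,0,0.75,0,0,0,0.8],[0,0,0.75,0,0,0,0.8],[0,0,0.75,0,0,0,0.8],[0,0,0.6,0,0,0,0.8],[0,0,0.35,0,0,0,0.8],[0,0,0.15,0,0,0,0.8],[0,0,0,0,0,0,0.8],[0,0,0,0,0,0,0.8]]]'
python3 -m handwheel '[[[0,0,0,0,0,0,0.6],[0,0,0,0,0,0,0.5],[0,0,0,0,0,0,0.4],[0,0,0,0,0,0,0.2],[0,0,0,0,0,0,0.2],[0,0,0,0,0,0,0.2],[0,0,0,0,0,0,0.2],[0,0,0,0,0,0,0.2],[0,0,0,0,0,0,0.2],[0,0,0,0,0,0,0.2]]]' 15
python3 -c "from h import *; show()"
```

```text
t: 16.9
tcp_pos: [631.7, -43.6, 92.1]
tool_rot: [0.645, 0.764, 0.0, 0.001]
force: [-0.4, -0.8, -0.2]
width: 75.4
grasp_force: 0.0
t: 17.9
tcp_pos: [630.9, -43.4, 91.0]
tool_rot: [0.645, 0.764, 0.0, 0.0]
force: [0.6, 0.2, 0.5]
width: 34.6
grasp_force: 15.0
tcp [630.9 -43.4  91. ] xyaw 99.65 z [ 3.e-04  0.e+00 -1.e+00] F [0.6 0.2 0.5] w 34.6 g 15.0 t 17.9
```

```bash
python3 -m handwheel '[[[0,0,-0.1,0,0,0,0.2],[0,0,-0.4,0,0,0,0.2],[0,0,-0.7,0,0,0,0.2],[0,0,-0.8,0,0,0,0.2],[0,0,-0.8,0,0,0,0.2],[0,0,-0.6,0,0,0,0.2],[0,0,-0.35,0,0,0,0.2],[0,0,0,0,0,0,0.2]]]' 15
python3 -m handwheel '[[[0.25,0.04,0,0,0,0,0.2],[0.5,0.07,0,0,0,0,0.2],[0.65,0.1,0,0,0,0,0.2],[0.65,0.1,0,0,0,0,0.2],[0.65,0.1,0,0,0,0,0.2],[0.65,0.1,0,0,0,0,0.2],[0.65,0.1,0,0,0,0,0.2],[0.65,0.1,0,0,0,0,0.2],[0.65,0.1,0,0,0,0,0.2],[0.55,0.07,0,0,0,0,0.2],[0.35,0.05,0,0,0,0,0.2],[0.15,0.02,0,0,0,0,0.2]]]'
python3 -m handwheel '[[[0,0,0,0,0,0,0.2],[0,0,0,0,0,0,0.2],[0,0,0,0,0,0,0.2],[0,0,0,0,0,0,0.2]]]'
python3 - <<'E'
from h import *
show();p,M,s=pose();print('err tool',(M.T@(np.array([624.9,213.3,149])-p)).round(1))
im,W,K,E=cloud("wrist"); i2,W2,_,_=cloud("scene")
save("w4",np.hstack([im[::1,56:456],i2[:,180:512]])); r,q=binpose(W,im,(625,213),130,146); print(r)
w=(W-p)@M; j=w[(abs(w[...,1])<25)&(abs(w[...,0])<25)&(w[...,2]>-35)&(w[...,2]<70)]; print("jar in tool: x",np.percentile(j[:,0],[2,98]),"y",np.percentile(j[:,1],[2,98]),"z",np.percentile(j[:,2],[2,98]))
E
```

```text
t: 18.7
tcp_pos: [632.0, -43.7, 244.1]
tool_rot: [0.645, 0.764, 0.001, 0.002]
force: [-0.0, -0.2, -1.5]
width: 35.0
grasp_force: 15.0
t: 19.9
tcp_pos: [624.7, 214.7, 239.1]
tool_rot: [0.645, 0.765, -0.001, -0.001]
force: [0.5, -0.8, -1.8]
width: 35.0
grasp_force: 15.0
t: 20.3
tcp_pos: [625.9, 212.5, 240.9]
tool_rot: [0.646, 0.764, -0.0, 0.0]
force: [0.3, 0.6, -0.3]
width: 35.0
grasp_force: 15.0
tcp [625.9 212.5 240.9] xyaw 99.59 z [ 1.e-04 -1.e-04 -1.e+00] F [ 0.3  0.6 -0.3] w 35.0 g 15.0 t 20.3
err tool [ 0.9 -0.9 91.9]
((619.231201171875, 212.05575561523438), (121.97466278076172, 66.10371398925781), 9.598648071289062)
jar in tool: x [-12.96231466  17.18821037] y [-22.85037558  22.76735166] z [-32.15656526  50.98602559]
```

View pics/w4.png

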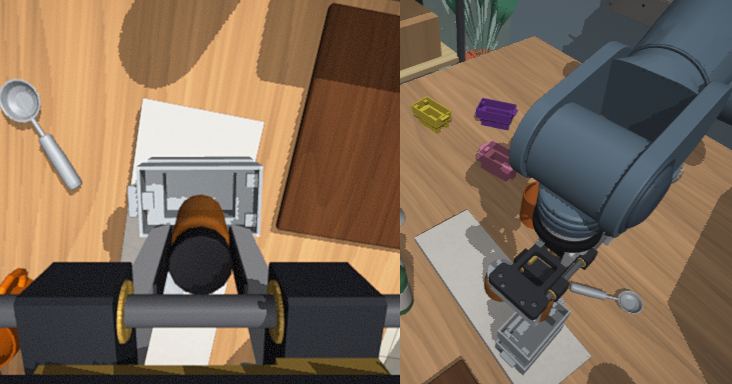

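The jar hangs upright between the fingers (left view, ~(203,235)) above the middle of the upper bin. Lowering it now.

```bash
python3 -m handwheel '[[[0.02,-0.02,0.2,0,0,0,0.2],[0,0,0.4,0,0,0,0.2],[0,0,0.5,0,0,0,0.2],[0,0,0.4,0,0,0,0.2],[0,0,0.3,0,0,0,0.2],[0,0,0.2,0,0,0,0.2],[0,0,0.1,0,0,0,0.2],[0,0,0.07,0,0,0,0.2],[0,0,0,0,0,0,0.2],[0,0,0,0,0,0,0.2],[0,0,0,0,0,0,0.2]]]'
python3 -c "from h import *; show()"
```

```text
t: 21.5
tcp_pos: [625.2, 214.1, 154.8]
tool_rot: [0.645, 0.764, 0.0, 0.0]
force: [-0.9, -0.6, -0.4]
width: 35.2
grasp_force: 15.0
tcp [625.2 214.1 154.8] xyaw 99.65 z [ 1.2e-03  2.0e-04 -1.0e+00] F [-0.9 -0.6 -0.4] w 35.2 g 15.0 t 21.5
```

```bash
python3 -m handwheel '[[[0,0,0.03,0,0,0,0.2],[0,0,0.02,0,0,0,0.2],[0,0,0,0,0,0,0.2],[0,0,0,0,0,0,0.2]]]'
python3 -c "from h import *; show()"
```

```text
t: 21.9
tcp_pos: [624.8, 214.0, 152.0]
tool_rot: [0.645, 0.764, -0.0, -0.0]
force: [0.3, -0.2, -0.8]
width: 34.9
grasp_force: 15.0
tcp [624.8 214.  152. ] xyaw 99.65 z [-1.e-04  0.e+00 -1.e+00] F [ 0.3 -0.2 -0.8] w 34.9 g 15.0 t 21.9
```

```bash
python3 -m handwheel '[[[0,0,0.03,0,0,0,0.2],[0,0,0.03,0,0,0,0.2],[0,0,0,0,0,0,0.2],[0,0,0,0,0,0,0.2],[0,0,0,0,0,0,0.2]]]'
python3 -c "from h import *; show()"
```

```text
t: 22.4
tcp_pos: [624.8, 214.0, 149.7]
tool_rot: [0.645, 0.764, 0.0, 0.0]
force: [0.2, -0.0, -0.3]
width: 35.1
grasp_force: 15.0
tcp [624.8 214.  149.7] xyaw 99.65 z [ 0.  0. -1.] F [ 0.2 -0.  -0.3] w 35.1 g 15.0 t 22.4
```

```bash
python3 -m handwheel '[[[0,0,0.02,0,0,0,0.2],[0,0,0.01,0,0,0,0.2],[0,0,0,0,0,0,0.2],[0,0,0,0,0,0,0.2],[0,0,0,0,0,0,0.2]]]'
python3 -c "from h import *; show()"
```

```text
t: 22.9
tcp_pos: [624.8, 214.0, 148.5]
tool_rot: [0.645, 0.764, 0.0, 0.0]
force: [0.6, 0.1, -1.9]
width: 34.9
grasp_force: 15.0
tcp [624.8 214.  148.5] xyaw 99.65 z [ 0.  0. -1.] F [ 0.6  0.1 -1.9] w 34.9 g 15.0 t 22.9
```

```bash
python3 -m handwheel '[[[0,0,0.02,0,0,0,0.2],[0,0,0,0,0,0,0.2],[0,0,0,0,0,0,0.2],[0,0,0,0,0,0,0.2]]]'
python3 -c "from h import *; show()"
```

```text
t: 23.3
tcp_pos: [625.0, 214.0, 147.9]
tool_rot: [0.645, 0.764, 0.0, 0.0]
force: [-0.5, -0.1, 0.0]
width: 35.1
grasp_force: 15.0
tcp [625.  214.  147.9] xyaw 99.65 z [ 5.e-04  1.e-04 -1.e+00] F [-0.5 -0.1  0. ] w 35.1 g 15.0 t 23.3
```

```bash
python3 -m handwheel '[[[0,0,0.015,0,0,0,0.2],[0,0,0,0,0,0,0.2],[0,0,0,0,0,0,0.2],[0,0,0,0,0,0,0.2]]]'
python3 -c "from h import *; show()"
```

```text
t: 23.7
tcp_pos: [625.1, 214.1, 147.9]
tool_rot: [0.645, 0.764, 0.0, 0.0]
force: [-2.0, 0.1, 5.7]
width: 35.3
grasp_force: 15.0
tcp [625.1 214.1 147.9] xyaw 99.65 z [ 7.e-04  1.e-04 -1.e+00] F [-2.   0.1  5.7] w 35.3 g 15.0 t 23.7
```

```bash
python3 -m handwheel '[[[0,0,-0.01,0,0,0,0.4],[0,0,0,0,0,0,0.44],[0,0,0,0,0,0,0.48],[0,0,0,0,0,0,0.54],[0,0,0,0,0,0,0.58],[0,0,0,0,0,0,0.58],[0,0,0,0,0,0,0.58]]]'
python3 -m handwheel '[[[0,0,-0.1,0,0,0,0.58],[0,0,-0.2,0,0,0,0.58],[0,0,-0.4,0,0,0,0.58],[0,0,-0.7,0,0,0,0.58],[0,0,-0.8,0,0,0,0.58],[0,0,-0.8,0,0,0,0.58],[0,0,-0.6,0,0,0,0.58],[0,0,-0.3,0,0,0,0.58],[0,0,0,0,0,0,0.58]]]'
python3 -m handwheel '[[[-0.5,0,0,0,0,0,0.58],[-0.7,0,0,0,0,0,0.58],[-0.7,0,0,0,0,0,0.58],[-0.7,0,0,0,0,0,0.58],[-0.7,0,0,0,0,0,0.58],[-0.7,0,0,0,0,0,0.58],[-0.7,0,0,0,0,0,0.58],[-0.4,0,0,0,0,0,0.58],[0,0,0,0,0,0,0.58],[0,0,0,0,0,0,0.58]]]'
python3 - <<'E'
from h import *
show(); i1,W,K,E=cloud("wrist"); i2,W2,_,_=cloud("scene")
save("end",np.hstack([i1[:,56:456],cv2.resize(i2[204:384,190:380],(400,384))]))
for w in(W,W2):
    d=np.linalg.norm(w[...,:2]-np.array([625,214]),axis=-1); t=w[(d<35)&(w[...,2]>160)&(w[...,2]<185)]; print(len(t),cv2.minEnclosingCircle(t[:,:2].astype(np.float32)) if len(t) else 0,np.median(t[:,2]) if len(t) else 0)
r,q=binpose(W2,i2,(625,213),130,146); print(r,np.percentile(q[:,2],[10,50,90]))
E
```

```text
t: 24.4
tcp_pos: [624.8, 214.0, 147.4]
tool_rot: [0.645, 0.764, 0.0, 0.0]
force: [-0.2, 0.1, -1.1]
width: 54.3
grasp_force: 0.0
t: 25.3
tcp_pos: [625.8, 214.2, 306.7]
tool_rot: [0.645, 0.764, 0.002, 0.002]
force: [-0.1, 1.5, -0.6]
width: 54.5
grasp_force: 0.0
t: 26.3
tcp_pos: [658.7, 13.5, 302.7]
tool_rot: [0.645, 0.764, -0.0, -0.001]
force: [0.4, 1.2, 0.4]
width: 54.4
grasp_force: 0.0
tcp [658.7  13.5 302.7] xyaw 99.65 z [-1.3e-03  7.0e-04 -1.0e+00] F [0.4 1.2 0.4] w 54.4 g 0.0 t 26.3
0 0 0
387 ((625.4742431640625, 215.0625), 17.03567886352539) 171.12574244963582
((620.7427978515625, 212.6614532470703), (122.77053833007812, 66.38166046142578), 9.82115650177002) [131.73375095 136.84431006 139.31939017]
```

View pics/end.png

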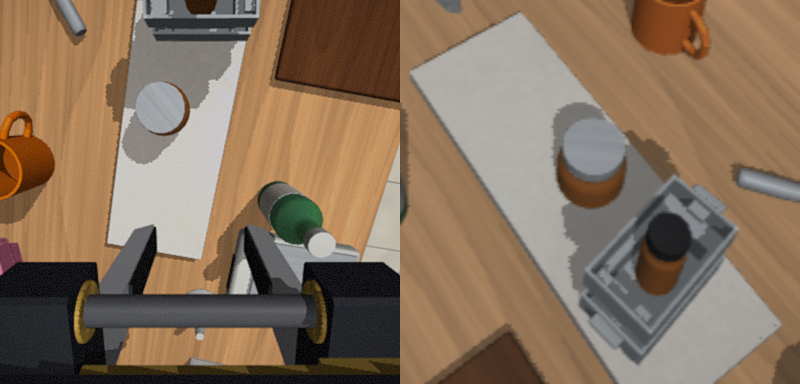

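The right view shows the jar upright in the upper bin at (662,250), with its top at about 171 mm (172 expected). The lips are at opposite ends, (708,200) and (605,330), and the squat jar is untouched. Handing in.

```bash
python3 -c "from bench import *; print(sign_off())"
```

```text
the job is handed in; nothing more can be done
None
```

The empty bin stands level on the loaded bin's lugs with the pull lips at opposite ends, the slim jar stands upright on the upper bin's floor, and the job was handed in at about 26 s; `sign_off` returned no verdict.

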